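# Make up the two satellite build kits

### The job

Make up the two satellite build kits in the foam-lined trays, each part standing or lying fully down in the pocket cut for it: the blue tray gets the purple cell, the green-lidded tin and the red memory stick (flat and lengthwise in its long pocket); the yellow tray, which already has its hex key and adapter, gets the green cell and the grey-lidded tin. Stand cells and tins upright, as they are now, and leave the solder spool, the cleaner bottle and the cream printed corner piece where they are.

Things in the scene. Friction and masses are not known exactly. Their poses are not given: they have to be found in the camera images.
- blue_tray: Fixed tray, blue rim, 98x196x18 (x,y,z; all in mm), origin under its centre. Dark foam, top 18 mm up; blue-floored pockets at x=0. y=+73: round well 34 wide, floor 6 up, for purple cell. y=+19: round well 54 wide, floor 6 up, for green-lidded tin. y=-54: pocket for the stick, 76 along y, 34 along x, floor 12 up; a finger notch of equal depth widens its middle 36 of y to 60 along x.
- yellow_tray: Fixed tray, yellow rim, same outside size, frame and foam height (18 mm) as the blue one; yellow-floored pockets at x=0. y=+73 mm: round well 34 mm wide, floor 6 mm up (12 deep), for the green cell. y=+15 mm: round well 62 mm wide, floor 6 mm up, for the grey-lidded tin. Its -y end has two narrow slots already holding a black hex key and a small metal adapter (fixed).
- purple_cell_mid (a point): Purple round rechargeable cell, 18 mm in diameter, 66 mm tall, 47 g, standing upright loose on the bench; point at its centre, 33 mm above its foot; z up its axis. Grasp across the diameter.
- green_cell_mid (a point): Green round rechargeable cell, otherwise the same: 18 mm in diameter, 66 mm tall, upright; point at its centre, 33 mm above its foot.
- green_tin_mid (a point): White round tin with a green lid (lid fixed on), 38 mm in diameter at the lid, 36 mm below it, 50 mm tall, 60 g, upright; point at its centre, 25 mm above its foot.
- grey_tin_mid (a point): Light grey round tin with a darker grey lid (lid fixed on), 46 mm in diameter at the lid (top 11 mm), 44 mm below it, 34 mm tall, 60 g, upright; point at its centre, 17 mm above its foot.
- memory_stick_mid (a point): Red memory stick with a metal plug, lying flat, 18 mm wide (x), 51 mm long (y), 8 mm high (z), 12 g; point at its centre, 4 mm above the bench. Grasp across the 18 mm width.
- solder_spool_mid (a point): Bystander, leave alone: spool of solder wire with dark flanges, about 64 x 80 mm with its wire end, 37 mm high, loose; point on its axis, 18 mm up.
- cleaner_bottle_mid (a point): Bystander, leave alone: white bottle with a wide disc-shaped cap, 56 mm in diameter, 118 mm tall, loose; point on its axis, 59 mm up. It stands between the trays, towards the back.
- printed_corner_mid (a point): Bystander, leave alone: small cream printed corner piece, foot 28 x 28 mm, with a round post, 31 mm tall, loose; point 15 mm up.
Things that resemble listed ones, but are neither listed nor needed, are in the scene too. What is shaped like the part that bears grey_tin_mid but brown or orange is not meant.

How it is judged:
At the end, for the whole second after the job is handed in: Cells and tins stand upright (within 7 degrees) on the floors of their own wells (within 12 mm of centre); the stick lies flat on its pocket floor, within 13 mm and 26 degrees; all released and at rest; spool, bottle and corner piece within 30 mm of their start (x of purple_cell_mid in the frame of blue_tray between -0.012 and 0.012 m and y of purple_cell_mid in the frame of blue_tray between 0.061 and 0.085 m and z of purple_cell_mid in the frame of blue_tray below 0.042 m and angle between each of purple_cell_mid, green_tin_mid, memory_stick_mid, green_cell_mid, grey_tin_mid's own z axis and vertical below 0.12 rad and linear speed of each of purple_cell, green_tin, memory_stick, green_cell, grey_tin below 0.02 m/s and x of green_tin_mid in the frame of blue_tray between -0.012 and 0.012 m and y of green_tin_mid in the frame of blue_tray between 0.007 and 0.031 m and z of green_tin_mid in the frame of blue_tray below 0.034 m and x of memory_stick_mid in the frame of blue_tray between -0.013 and 0.013 m and y of memory_stick_mid in the frame of blue_tray between -0.067 and -0.041 m and z of memory_stick_mid in the frame of blue_tray below 0.0185 m and angle between the y axis of memory_stick_mid and the y axis of blue_tray, either way round below 0.45 rad and x of green_cell_mid in the frame of yellow_tray between -0.012 and 0.012 m and y of green_cell_mid in the frame of yellow_tray between 0.061 and 0.085 m and z of green_cell_mid in the frame of yellow_tray below 0.042 m and x of grey_tin_mid in the frame of yellow_tray between -0.012 and 0.012 m and y of grey_tin_mid in the frame of yellow_tray between 0.003 and 0.027 m and z of grey_tin_mid in the frame of yellow_tray below 0.026 m and distance of each of solder_spool_mid, cleaner_bottle_mid, printed_corner_mid from where it was at the start of the episode below 0.03 m); the robot touches nothing.
It fails at once if the solder spool is moved by more than 30 mm (distance of solder_spool_mid from where it was at the start of the episode above 0.03 m).
It fails at once if the cleaner bottle is moved by more than 30 mm (distance of cleaner_bottle_mid from where it was at the start of the episode above 0.03 m).
It fails at once if the printed corner piece is moved by more than 30 mm (distance of printed_corner_mid from where it was at the start of the episode above 0.03 m).
It also fails if it takes over 115 s, if anything falls off the work surface, if the arm or the gripper's body presses on something with over 40 N, if the wrist force passes 120 N, or if a joint passes its speed limit or range.

### The arm

A 7-joint arm with a two-finger parallel gripper is mounted at the origin on a cart in front of the work surface, level with it; the furniture and walls round the work are solid. World frame = base frame: x ahead of the robot, y to its left, z up, the work surface at z = 0. Lengths are in m, angles in rad, forces in N, time in s.
With the tool pointing down it reaches from about 0.4 to 0.875 m from the base axis. Payload 4.4 kg.
Tool frame: the origin (TCP) lies midway between the tips of the shut fingers; the grasp point (between the pads) lies 19 mm behind it; z points along the fingers, y is the direction in which the jaws open and shut (so a half turn about z gives the same grasp; the last joint's range is limited). The gripper opens to 85 mm and grips with 20 to 120 N. Pads are 22 mm wide; open, the fingers measure 114 mm over their backs; the gripper's body (76 mm by 85 mm) begins 54 mm behind the grasp point. The pads swing forward as they close: fully open they stand 13 mm farther back than shut.
Start: joints at [-1.357, 0.628, 0.038, 1.517, -0.027, 0.996, -0.02], TCP at [0.179, 0.625, 0.231] pointing down, gripper open.
Joint ranges: [-3.06, 3.06], [-0.37, 2.12], [-1.25, 1.32], [0.18, 2.47], [-1.1, 4.24], [0.23, 1.98], [-2.94, 2.94]. Speed limits (rad/s): [2.57, 2.57, 3.14, 3.14, 3.14, 3.14, 3.14].

### API

Orientations are given as a unit quaternion [w, x, y, z].
In Python, from plant import r gives the robot as it stands.
- The arm moves only by the tool send_rows, never from a script. Its argument "rows" is one flat list of numbers, 5 for each row, row after row: the shift along the tool's x, y, z in mm, then the turn about the tool's z in rad, then the opening, from 0 (shut) to 1 (fully open). In form: [x, y, z, twist, fingers, x, y, z, twist, fingers, ...]. A call has exactly 5 rows; each row is the pose to reach, as a shift and turn from the pose commanded when the call began, along the tool's axes at that moment; what a row does not reach only later rows make up. A row lasts 1/10 s, in which the tool goes at most 50 mm and 8.59 degrees, less where a joint would pass 70% of its speed; a pose out of reach is approached as far as the arm can. A call with a gripper value outside its range is refused whole. The fingers move at their own pace and stop on an object; "grip_force" is the grip in N (left out, the last holds). Time passes only in rows, so rows that repeat a pose let the fingers close, or fill a call up. It gives the time, the measured TCP pose, the force and the opening at its end, in the units of the state.
- r.read_state(): the state, without advancing time (a new reading comes with each control period).
- r.capture(name): name is "scene" or "side" or "wrist"; returns the picture (420x560x3 uint8, red, green, blue); there is no depth.
- r.camera_model(name): a dict with "K" (3x3 intrinsics, pixels), "rvec" (rotation vector, rad) and "tvec" (3), from world to camera coordinates, as OpenCV has them. Camera axes: x right, y down, z forward; pixel columns grow to the right and rows downward; lengths in m; the calibration is good to about 2 mm. A picture is of the moment at which its call begins: read the wrist's pose just before it. camera_model takes no time and is no camera call; for the wrist camera it gives the pose at the moment of the call.
- r.close_job(): hands the job in, once; it reports no verdict.
The state is a dict: "time_s": time; "joint_positions": joint angles; "joint_vel": joint speeds; "tau": joint torques, N m; "position": TCP position; "eef_rot": TCP orientation; "ft_force": force on the tool from outside, world axes, zero at the start; "ft_torque": the same for the moment, N m; "grip_width": finger opening in m.
Only numpy, scipy, OpenCV 4.12 (cv2) and the standard library are available. Lean on these libraries where they do the work, as an engineer would, in place of code of your own. Each camera call takes 0.05 s, during which the arm holds its last target. There are 200 camera calls.

## Working session

There is one attempt and no reset: what is moved stays moved. The work goes in short steps, Python scripts to look and compute and a tool call to move; the robot and the scene stay as the last step left them, time stands still between calls to the robot, and variables do not carry over. Pictures are saved under pics/ and viewed, about 12 in all and at most 16, crops included, and the job is handed in when it is done.

Besides the shell and the picture viewer there is one more tool, called by a JSON object that holds its "fn" and its "kwargs", one argument or row to a line. send_rows: Moves the arm, as the interface text tells. Its arguments: {"type":"object","properties":{"rows":{"type":"array","items":{"type":"number"}},"grip_force":{"type":"number"}},"required":["rows"]}

```bash
ls; mkdir -p pics; python3 - <<'E'
from plant import r
import cv2,json
s=r.read_state();print(s)
for n in("scene","side","wrist"):
    m=r.camera_model(n);print(n,m)
    cv2.imwrite(f"pics/{n}0.png",r.capture(n)[:,:,::-1])
E
```

```text
pics
{'time_s': 0.0, 'joint_positions': array([-1.3568115 ,  0.6293756 ,  0.03844764,  1.51836205, -0.02701954,
        0.996295  , -0.02000092]), 'joint_vel': array([-0.00106127,  0.00075666,  0.00019941,  0.00257628,  0.00063741,
       -0.00038113, -0.00028962]), 'tau': array([ 7.68112259e-04, -5.63413203e+01,  1.22631602e+00, -1.93444204e+01,
        1.10039275e-02,  1.03064929e-02,  9.46803084e-06]), 'position': array([0.17929434, 0.62413353, 0.23037199]), 'eef_rot': array([-1.27174072e-04,  1.39444444e-01,  9.90229430e-01, -9.52507328e-04]), 'ft_force': array([ 0.98065008,  0.18470863, -0.36093021]), 'ft_torque': array([0.01645641, 0.02391508, 0.02860528]), 'grip_width': 0.0854843123249739}
scene {'K': array([[541.82469924,   0.        , 279.19761915],
       [  0.        , 541.82469924, 213.65281111],
       [  0.        ,   0.        ,   1.        ]]), 'rvec': array([ 2.29846969, -0.94560903,  0.32723801]), 'tvec': array([-0.35440799,  0.29312121,  1.05518485])}
side {'K': array([[436.41082333,   0.        , 276.71169018],
       [  0.        , 436.41082333, 214.41209393],
       [  0.        ,   0.        ,   1.        ]]), 'rvec': array([ 1.92938146, -0.46452133,  0.32065481]), 'tvec': array([-0.45104163,  0.15535433,  0.90775083])}
wrist {'K': array([[369.78507478,   0.        , 280.41875471],
       [  0.        , 369.78507478, 208.2589813 ],
       [  0.        ,   0.        ,   1.        ]]), 'rvec': array([-2.2874299 , -1.72291802, -0.28552607]), 'tvec': array([-0.64887866, -0.04302845,  0.3823836 ])}
```

View pics/scene0.png

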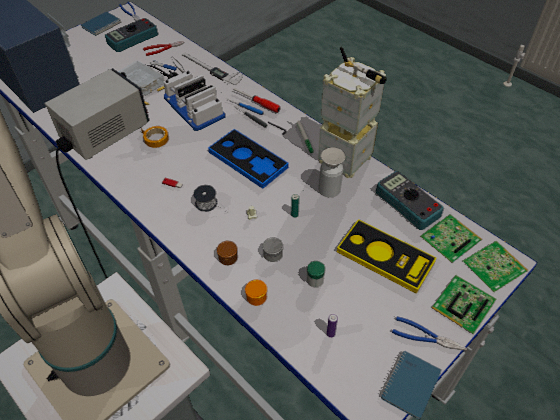

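View pics/side0.png

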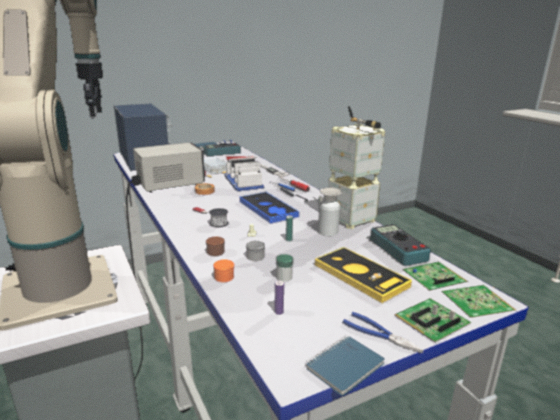

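The scene view shows the blue tray at (248,158), yellow tray (386,254), purple cell (332,325) and green cell (295,205). The green-lid tin is at (316,272) and the red stick at (172,183). The spool is at (205,197), the corner piece at (252,213) and the bottle at (331,172). There are three squat tins: grey (272,248), brown (228,252) and orange (257,291). Grey is the one meant, because brown and orange are excluded. I'll confirm that in a crop.

```bash
cat > h.py <<'E'
import cv2,numpy as np
from plant import r
def cam(n):
    m=r.camera_model(n);return m["K"],cv2.Rodrigues(m["rvec"])[0],m["tvec"]
def ray(c,uv,z):
    K,R,t=c;uv=np.atleast_2d(np.float64(uv))
    d=(R.T@np.linalg.inv(K)@np.c_[uv,np.ones(len(uv))].T).T
    o=-R.T@t;return o+d*((z-o[2])/d[:,2])[:,None]
def proj(c,P):
    K,R,t=c;p=(K@(R@np.atleast_2d(P).T+t[:,None])).T;return p[:,:2]/p[:,2:]
def blobs(im,lo,hi,amin=20,roi=None):
    h=cv2.cvtColor(im,cv2.COLOR_RGB2HSV);m=cv2.inRange(h,np.array(lo),np.array(hi))
    if roi: q=np.zeros_like(m);x0,y0,x1,y1=roi;q[y0:y1,x0:x1]=m[y0:y1,x0:x1];m=q
    cs=cv2.findContours(m,cv2.RETR_EXTERNAL,cv2.CHAIN_APPROX_NONE)[0]
    return sorted([c for c in cs if cv2.contourArea(c)>=amin],key=cv2.contourArea,reverse=True),m
E
python3 - <<'E'
from h import *
im=cv2.imread("pics/scene0.png")[:,:,::-1].copy();c=cam("scene")
h=cv2.cvtColor(im,cv2.COLOR_RGB2HSV)
for n,p in dict(blue=(215,150),yel=(345,250),pur=(332,328),purtop=(332,317),gc=(295,210),gctop=(295,196),lid=(316,267),stick=(169,181),grey=(272,242),greyside=(272,254)).items(): print(n,h[p[1],p[0]])
# trays: hull of rim colour -> min rect on plane z=.018
for n,lo,hi,roi in(("blue",(100,120,60),(125,255,255),(195,120,295,195)),("yellow",(20,120,60),(35,255,255),(325,210,440,300))):
    cs,m=blobs(im,lo,hi,3,roi)
    pts=np.vstack([k[:,0] for k in cs]);P=ray(c,pts,.018)[:,:2]
    print(n,cv2.minAreaRect(np.float32(P*1000)))
crop=cv2.resize(im[180:350,150:400],(800,544),interpolation=cv2.INTER_CUBIC)
cv2.imwrite("pics/crop.png",crop[:,:,::-1])
for n,uv,z in(("pur foot",(332,336),0),("gc foot",(295,216),0),("gtin lid",(316,267),.05),("greytop",(272,243),.034),("stick",(170,182),.008),("spool",(205,191),.037),("corner",(252,213),.01),("bottle",(331,157),.118),("brown",(228,247),.034),("orange",(257,286),.034)): print(n,ray(c,uv,z)[0].round(3))
E
```

```text
blue [ 0 46 28]
yel [ 26 208  70]
pur [138 141  67]
purtop [ 20  31 166]
gc [ 84 145  58]
gctop [ 17  33 147]
lid [ 76 173  84]
stick [178 227 137]
grey [  4  16 109]
greyside [40 11 69]
blue ((577.6245727539062, 245.78594970703125), (107.55542755126953, 296.35418701171875), 3.54447603225708)
yellow ((591.0454711914062, -237.36343383789062), (108.30014038085938, 197.30091857910156), 11.499221801757812)
pur foot [ 0.369 -0.282  0.   ]
gc foot [ 0.538 -0.012  0.   ]
gtin lid [ 0.441 -0.167  0.05 ]
greytop [ 0.427 -0.049  0.034]
stick [0.391 0.279 0.008]
spool [0.419 0.172 0.037]
corner [0.467 0.06  0.01 ]
bottle [ 0.652 -0.014  0.118]
brown [0.351 0.011 0.034]
orange [ 0.328 -0.106  0.034]
```

View pics/crop.png

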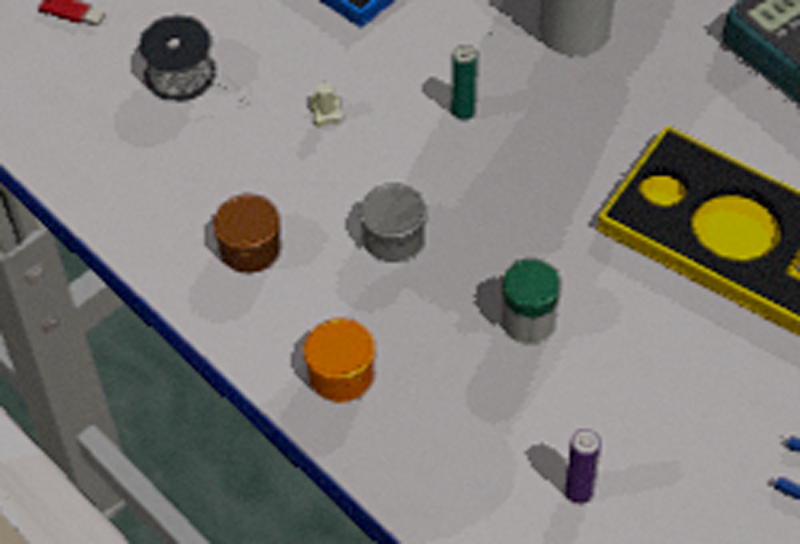

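The grey tin is confirmed at crop (392,220), which is scene (272,248). The brown (248,232) and orange (340,360) tins are decoys. Next I'll work out the wrist camera geometry and the first move.

```bash
cat >> h.py <<'E'
from scipy.spatial.transform import Rotation as Ro
def tool():
    s=r.read_state();q=s["eef_rot"];return s["position"],Ro.from_quat([q[1],q[2],q[3],q[0]]).as_matrix(),s
def plan(x,y,z,jaw=None):
    "shift in tool mm and twist so that jaws lie along world angle jaw (deg, mod 180)"
    p,R,s=tool();d=R.T@(np.array([x,y,z])-p)*1000
    a=np.degrees(np.arctan2(R[1,1],R[0,1]));w=0
    if jaw is not None: w=-(((jaw-a)+90)%180-90)
    print("t%.1f tcp"%s["time_s"],p.round(4),"jaw%.1f"%a,"q7 %.2f"%s["joint_positions"][6],"-> shift",d.round(1),"twist %.3f"%np.radians(w),"F",s["ft_force"].round(1),"w %.4f"%s["grip_width"])
E
python3 - <<'E'
from h import *
p,R,s=tool();K,Rc,t=cam("wrist");o=-Rc.T@t
print("cam in tool mm",(R.T@(o-p)*1000).round(),"axis",(R.T@Rc[2]).round(2), "img x",(R.T@Rc[0]).round(2))
im=cv2.imread("pics/scene0.png")[:,:,::-1].copy();c=cam("scene")
cs,m=blobs(im,(100,120,60),(125,255,255),3,(205,125,292,190))
for k in cs[:3]: print(cv2.contourArea(k),cv2.minAreaRect(np.float32(ray(c,k[:,0],.018)[:,:2]*1000)))
pr=proj(c,[[.6,.2,0],[.7,.2,0],[.6,.3,0]]);print(pr)
cs,m=blobs(im,(170,120,60),(180,255,255),5,(150,165,200,200))
print([ (cv2.contourArea(k),cv2.minAreaRect(np.float32(ray(c,k[:,0],.008)[:,:2]*1000))) for k in cs])
plan(.40,.28,.20)
E
```

```text
cam in tool mm [  83.   -0. -145.] axis [-0.32  0.    0.95] img x [-0.  1. -0.]
734.5 ((580.4518432617188, 200.14193725585938), (107.55542755126953, 204.89122009277344), 3.54447603225708)
172.5 ((579.0538940429688, 219.80319213867188), (44.41548538208008, 47.475460052490234), 81.57748413085938)
45.5 ((576.9730224609375, 273.4750061035156), (18.912288665771484, 29.10550880432129), 44.97230529785156)
[[253.32300244 158.04239529]
 [280.65247921 139.34231083]
 [228.00742328 139.36669859]]
[(56.0, ((390.4496154785156, 279.91143798828125), (18.21843719482422, 34.91944885253906), 24.07328987121582))]
t0.1 tcp [0.1794 0.6243 0.2306] jaw74.0 q7 -0.02 -> shift [-307.1 -269.9   31. ] twist 0.000 F [-0.7 -0.1 -0.2] w 0.0854
```

{"fn": "send_rows", "kwargs": {
  "rows": [-38,-34,4,0,1,-77,-67,8,0,1,-115,-101,12,0,1,-153,-135,16,0,1,-153,-135,16,0,1]
}}

```text
time_s: 0.65
position: [0.2937, 0.4454, 0.2148]
eef_rot: [0.001, 0.144, 0.99, -0.003]
ft_force: [1.1, 0.2, -0.4]
grip_width: 0.0855
```

{"fn": "send_rows", "kwargs": {
  "rows": [-38,-34,4,0,1,-77,-67,8,0,1,-115,-101,12,0,1,-153,-135,16,0,1,-153,-135,16,0,1]
}}

```text
time_s: 1.15
position: [0.4024, 0.2739, 0.1989]
eef_rot: [0.001, 0.145, 0.989, -0.002]
ft_force: [-0.8, -0.0, -0.6]
grip_width: 0.0855
```

```bash
python3 - <<'E'
from h import *
c=cam("wrist");im=r.capture("wrist");cv2.imwrite("pics/w1.png",im[:,:,::-1])
cs,m=blobs(im,(170,120,50),(180,255,255),100)
for k in cs[:3]: print(cv2.contourArea(k),k.mean(0),cv2.minAreaRect(np.float32(ray(c,k[:,0],.008)[:,:2]*1000)))
plan(.4,.28,.2)
E
```

```text
517.0 [[286.64948454 165.28865979]] ((393.12896728515625, 284.0674133300781), (17.624897003173828, 36.803443908691406), 24.57467269897461)
t1.2 tcp [0.4012 0.2766 0.1991] jaw73.5 q7 0.65 -> shift [ 2.1  2.9 -0.9] twist 0.000 F [ 0.6 -0.3  0.2] w 0.0854
```

View pics/w1.png

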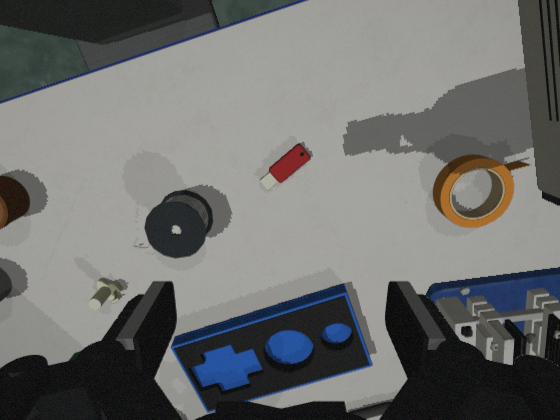

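The stick body is at (287,165) with its plug end at (268,182), lower left. The blue tray shows at (275,345). I get a body of 18 x 37 mm, which fits. The stick centre is about (.396,.278), its jaw angle 24.6°.

```bash
python3 - <<'E'
from h import *
plan(.396,.2775,.05,24.6);plan(.396,.2775,.001,24.6)
E
```

```text
t1.2 tcp [0.4012 0.2766 0.1991] jaw73.5 q7 0.65 -> shift [  5.4  -0.4 149.1] twist 0.854 F [ 0.6 -0.3  0.2] w 0.0854
t1.2 tcp [0.4012 0.2766 0.1991] jaw73.5 q7 0.65 -> shift [  5.4  -0.3 198.1] twist 0.854 F [ 0.6 -0.3  0.2] w 0.0854
```

{"fn": "send_rows", "kwargs": {
  "rows": [2,0,30,0.15,1,4,0,60,0.3,1,5,0,90,0.45,1,5,0,120,0.6,1,5,0,140,0.75,1]
}}

```text
time_s: 1.7
position: [0.3926, 0.2837, 0.0574]
eef_rot: [-0.001, 0.494, 0.869, -0.001]
ft_force: [0.3, 0.3, -0.9]
grip_width: 0.0853
```

{"fn": "send_rows", "kwargs": {
  "rows": [0,0,10,0.104,1,0,0,20,0.104,1,0,0,20,0.104,1,0,0,20,0.104,0.5,0,0,20,0.104,0.5]
}}

```text
time_s: 2.2
position: [0.3945, 0.2827, 0.0399]
eef_rot: [0.0, 0.536, 0.844, 0.001]
ft_force: [-0.3, -0.0, -0.6]
grip_width: 0.0593
```

```bash
python3 - <<'E'
from h import *
plan(.396,.2775,.001,24.6)
c=cam("wrist");im=r.capture("wrist");cv2.imwrite("pics/w2.png",im[:,:,::-1])
E
```

```text
t2.2 tcp [0.3945 0.2827 0.0399] jaw25.1 q7 0.11 -> shift [-5.4 -0.9 38.9] twist 0.009 F [-0.3 -0.  -0.6] w 0.0593
```

View pics/w2.png

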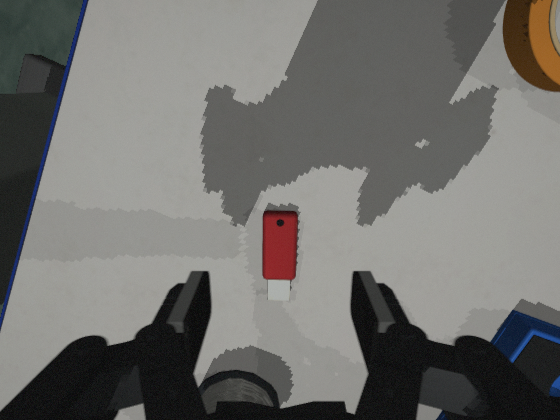

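The stick (280,255) sits centred between the fingers and lines up with them. It needs about 5 mm along tool −x, then down.

{"fn": "send_rows", "kwargs": {
  "rows": [-5,-1,15,0,0.5,-5,-1,30,0,0.5,-5,-1,38,0,0.5,-5,-1,38,0,0.1,-5,-1,38,0,0],
  "grip_force": 30
}}

```text
time_s: 2.75
position: [0.3957, 0.2773, 0.0018]
eef_rot: [0.0, 0.537, 0.844, 0.0]
ft_force: [0.0, 0.3, 1.2]
grip_width: 0.0168
```

{"fn": "send_rows", "kwargs": {
  "rows": [0,0,0,0,0,0,0,0,0,0,0,0,-20,0,0,0,0,-60,0,0,0,0,-100,0,0]
}}

```text
time_s: 3.25
position: [0.395, 0.2767, 0.1023]
eef_rot: [-0.0, 0.537, 0.843, -0.001]
ft_force: [0.2, 1.8, 0.0]
grip_width: 0.0173
```

```bash
python3 - <<'E'
from h import *
plan(.47,.19,.2,0)
E
```

```text
t3.2 tcp [0.395  0.2767 0.1023] jaw25.0 q7 0.19 -> shift [-110.3   31.2  -97.7] twist 0.437 F [0.2 1.8 0. ] w 0.0173
```

{"fn": "send_rows", "kwargs": {
  "rows": [-40,24,-20,0.1,0,-80,48,-40,0.2,0,-120,72,-60,0.3,0,-160,96,-80,0.375,0,-184,118,-98,0.375,0]
}}

```text
time_s: 3.75
position: [0.5821, 0.1571, 0.201]
eef_rot: [0.001, 0.687, 0.727, -0.0]
ft_force: [0.2, 1.1, -0.8]
grip_width: 0.0168
```

{"fn": "send_rows", "kwargs": {
  "rows": [0,0,0,0,0,0,0,0,0,0,0,0,0,0,0,0,0,0,0,0,0,0,0,0,0]
}}

```text
time_s: 4.25
position: [0.5791, 0.1613, 0.1988]
eef_rot: [-0.001, 0.684, 0.729, -0.0]
ft_force: [-0.4, -1.0, 0.2]
grip_width: 0.0169
```

```bash
python3 - <<'E'
from h import *
plan(.58,.16,.2,3.5)
c=cam("wrist");im=r.capture("wrist");cv2.imwrite("pics/w3.png",im[:,:,::-1])
cs,m=blobs(im,(100,150,90),(120,255,255),100)
for k in cs[:6]: print(cv2.contourArea(k),k[:,0].mean(0).round(),cv2.minAreaRect(np.float32(ray(c,k[:,0],.018)[:,:2]*1000)))
E
```

```text
t4.2 tcp [0.5791 0.1613 0.1988] jaw3.6 q7 0.11 -> shift [-1.3  0.8 -1.2] twist 0.002 F [-0.4 -1.   0.2] w 0.0169
3772.0 [293. 185.] ((591.099609375, 154.9232177734375), (59.026222229003906, 73.5428237915039), 3.643667697906494)
2976.5 [294. 103.] ((586.4810180664062, 227.2957763671875), (51.014739990234375, 50.63278579711914), 3.6271424293518066)
1307.5 [295.  36.] ((582.9876708984375, 279.6952209472656), (31.40251922607422, 31.428136825561523), 3.615908145904541)
1240.5 [295. 104.] ((587.9305419921875, 207.6531982421875), (97.89999389648438, 195.46514892578125), 3.5798909664154053)
```

View pics/w3.png

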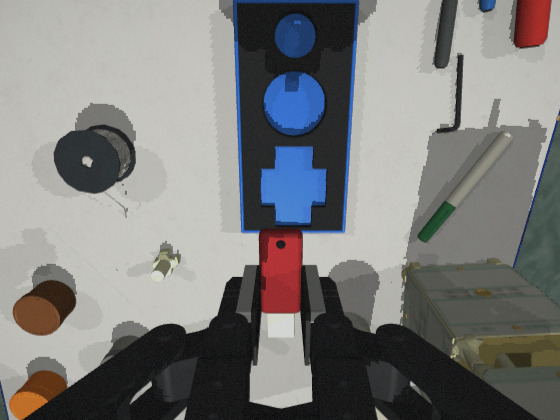

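The tray rim gives 97.9 x 195.5 mm, which fits, with the centre at (.5879,.2077) and an angle of 3.6°. The cross pocket is at (293,185). The stick in hand spans rows 231–338, and I'll check how far it is offset.

```bash
python3 - <<'E'
from h import *
c=cam("wrist");P=ray(c,[(281,231),(281,338)],.205);print(P,P.mean(0))
plan(.5913,.1538,.10,3.6);plan(.5913,.1538,.017,3.6)
E
```

```text
[[0.57827957 0.18704645 0.205     ]
 [0.5815809  0.13521362 0.205     ]] [0.57993024 0.16113004 0.205     ]
t4.3 tcp [0.5793 0.1611 0.199 ] jaw3.6 q7 0.11 -> shift [-8.  11.6 98.9] twist 0.000 F [0.2 0.1 0.9] w 0.0169
t4.3 tcp [0.5793 0.1611 0.199 ] jaw3.6 q7 0.11 -> shift [ -8.1  11.7 181.9] twist 0.000 F [0.2 0.1 0.9] w 0.0169
```

{"fn": "send_rows", "kwargs": {
  "rows": [-8,12,40,0,0,-8,12,80,0,0,-8,12,120,0,0,-8,12,150,0,0,-8,12,165,0,0]
}}

```text
time_s: 4.8
position: [0.5905, 0.1532, 0.0314]
eef_rot: [-0.001, 0.685, 0.729, -0.002]
ft_force: [0.5, 0.4, -0.2]
grip_width: 0.0168
```

{"fn": "send_rows", "kwargs": {
  "rows": [0,0,10,0,0,0,0,18,0,0,0,0,18,0,0,0,0,18,0,0.3,0,0,18,0,0.35]
}}

```text
time_s: 5.3
position: [0.5936, 0.1533, 0.0175]
eef_rot: [0.001, 0.685, 0.729, 0.001]
ft_force: [-1.3, 0.6, 1.2]
grip_width: 0.0298
```

{"fn": "send_rows", "kwargs": {
  "rows": [0,0,0,0,0.35,0,0,-40,0,0.5,0,0,-90,0,0.7,0,0,-140,0,1,0,0,-183,0,1]
}}

```text
time_s: 5.8
position: [0.5931, 0.153, 0.2024]
eef_rot: [0.001, 0.685, 0.729, 0.001]
ft_force: [1.9, 1.3, -1.5]
grip_width: 0.0836
```

```bash
python3 - <<'E'
from h import *
c=cam("wrist");im=r.capture("wrist");cv2.imwrite("pics/w4.png",im[:,:,::-1])
cs,m=blobs(im,(170,120,50),(180,255,255),100)
for k in cs[:3]: print(cv2.contourArea(k),k[:,0].mean(0),cv2.minAreaRect(np.float32(ray(c,k[:,0],.02)[:,:2]*1000)))
plan(.50,0,.2)
E
```

```text
537.5 [279.73023256 166.71627907] ((592.9661865234375, 160.039306640625), (16.53298568725586, 37.81180191040039), 3.508618116378784)
t5.8 tcp [0.5972 0.1533 0.2094] jaw3.5 q7 0.12 -> shift [-147.1 -106.6    7.6] twist 0.000 F [ 1.  -0.5  4.2] w 0.0852
```

View pics/w4.png

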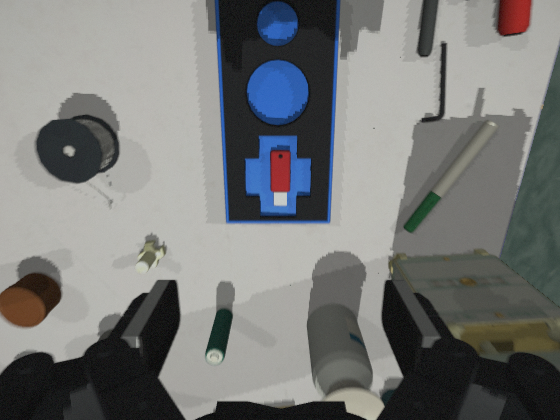

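The stick lies flat in its pocket: red body at (280,167), centre about (.593,.153), which is about 2 mm off. Next is the green cell, with its top at (215,355).

```bash
python3 - <<'E'
from h import *
c=cam("wrist");im=cv2.imread("pics/w4.png")[:,:,::-1].copy()
print("top",ray(c,(215,356),.066),"foot",ray(c,(225,314),.0), "bottle top",ray(c,(352,402),.118))
s=cam("scene");print("scene top",ray(s,(295.5,195.5),.066))
plan(.536,.0,.2)
E
```

```text
top [[ 0.54745742 -0.01281179  0.066     ]] foot [[ 0.5484389  -0.01181811  0.        ]] bottle top [[ 0.66770103 -0.00859952  0.118     ]]
scene top [[ 0.5431021 -0.0075672  0.066    ]]
t5.8 tcp [0.5972 0.1533 0.2094] jaw3.5 q7 0.12 -> shift [-149.3  -70.6    8. ] twist 0.000 F [ 1.  -0.5  4.2] w 0.0852
```

{"fn": "send_rows", "kwargs": {
  "rows": [-40,-15,10,0,0.6,-80,-30,20,0,0.6,-120,-45,35,0,0.6,-162,-61,50,0,0.6,-162,-61,65,0,0.6]
}}

```text
time_s: 6.35
position: [0.5398, -0.0204, 0.1349]
eef_rot: [0.002, 0.689, 0.725, -0.001]
ft_force: [1.3, 0.5, 0.1]
grip_width: 0.0515
```

{"fn": "send_rows", "kwargs": {
  "rows": [0,0,0,0,0.6,0,0,0,0,0.6,0,0,0,0,0.6,0,0,0,0,0.6,0,0,0,0,0.6]
}}

```text
time_s: 6.85
position: [0.5423, -0.0115, 0.1348]
eef_rot: [0.0, 0.684, 0.729, 0.0]
ft_force: [0.1, -0.2, -0.4]
grip_width: 0.0509
```

```bash
python3 - <<'E'
from h import *
c=cam("wrist");im=r.capture("wrist");cv2.imwrite("pics/w5.png",im[:,:,::-1])
cs,m=blobs(im,(76,100,30),(92,255,255),100)
for k in cs[:3]:
    b=k[:,0];print(cv2.contourArea(k),b.mean(0),b.min(0),b.max(0))
plan(.545,-.012,.14)
E
```

```text
594.5 [281.79245283 201.74842767] [266 178] [294 226]
t6.9 tcp [ 0.5422 -0.0116  0.1346] jaw3.6 q7 0.46 -> shift [-0.5  2.8 -5.4] twist 0.000 F [ 1.2 -0.1 -0.8] w 0.0512
```

View pics/w5.png

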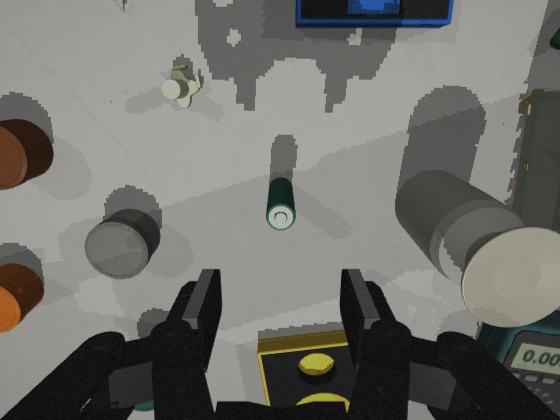

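The green cell's top is at (281,216), centred laterally, and the bottle is well clear on the right. The grey tin top shows at (117,250).

```bash
python3 - <<'E'
from h import *
c=cam("wrist");P=ray(c,(281,216),.066)[0];print(P,ray(c,(282,183),0),"grey",ray(c,(117,250),.034))
plan(P[0],P[1],.025)
E
```

```text
[ 0.54258833 -0.00649284  0.066     ] [[ 0.54330305 -0.00316392  0.        ]] grey [[ 0.42582579 -0.05197859  0.034     ]]
t6.9 tcp [ 0.5422 -0.0116  0.1346] jaw3.6 q7 0.46 -> shift [  5.1   0.6 109.6] twist 0.000 F [ 1.2 -0.1 -0.8] w 0.0512
```

{"fn": "send_rows", "kwargs": {
  "rows": [5,0,30,0,0.6,5,0,60,0,0.6,5,0,90,0,0.6,5,0,110,0,0.6,5,0,110,0,0.6]
}}

```text
time_s: 7.4
position: [0.5397, -0.007, 0.0221]
eef_rot: [-0.002, 0.685, 0.729, -0.002]
ft_force: [0.1, 0.8, 0.5]
grip_width: 0.0512
```

{"fn": "send_rows", "kwargs": {
  "rows": [0,0,0,0,0,0,0,0,0,0,0,0,0,0,0,0,0,-30,0,0,0,0,-80,0,0],
  "grip_force": 40
}}

```text
time_s: 7.9
position: [0.5396, -0.007, 0.1037]
eef_rot: [-0.002, 0.685, 0.729, -0.002]
ft_force: [0.9, 0.4, -0.9]
grip_width: 0.0172
```

```bash
python3 - <<'E'
from h import *
plan(.57,-.13,.2,11.5)
E
```

```text
t7.9 tcp [ 0.5396 -0.007   0.1037] jaw3.5 q7 0.48 -> shift [-124.6   22.3  -96.5] twist -0.139 F [ 0.9  0.4 -0.9] w 0.0172
```

{"fn": "send_rows", "kwargs": {
  "rows": [0,0,-50,0,0,-25,5,-80,0,0,-65,12,-97,0,0,-105,18,-97,0,0,-125,22,-97,0,0]
}}

```text
time_s: 8.4
position: [0.5719, -0.1352, 0.2037]
eef_rot: [0.003, 0.686, 0.727, 0.0]
ft_force: [0.0, -0.5, -0.9]
grip_width: 0.0177
```

{"fn": "send_rows", "kwargs": {
  "rows": [0,0,0,0,0,0,0,0,0,0,0,0,0,0,0,0,0,0,0,0,0,0,0,0,0]
}}

```text
time_s: 8.9
position: [0.5712, -0.1295, 0.2013]
eef_rot: [-0.0, 0.684, 0.729, 0.0]
ft_force: [-1.0, -0.5, 0.1]
grip_width: 0.0173
```

```bash
python3 - <<'E'
from h import *
c=cam("wrist");im=r.capture("wrist");cv2.imwrite("pics/w6.png",im[:,:,::-1])
cs,m=blobs(im,(20,130,80),(35,255,255),100)
for k in cs[:6]: print(cv2.contourArea(k),k[:,0].mean(0).round(),cv2.minAreaRect(np.float32(ray(c,k[:,0],.018)[:,:2]*1000)))
plan(.57,-.13,.2,11.5)
E
```

```text
1169.5 [305. 227.] ((594.18017578125, -213.66346740722656), (98.15048217773438, 160.56167602539062), 11.507131576538086)
769.5 [291. 212.] ((583.4759521484375, -161.0791015625), (32.012454986572266, 28.880809783935547), 3.6528737545013428)
664.0 [312. 257.] ((605.3916015625, -206.2352294921875), (27.64971160888672, 47.040523529052734), 64.72036743164062)
t8.9 tcp [ 0.5712 -0.1297  0.2013] jaw3.6 q7 0.59 -> shift [-0.2 -1.2  1.3] twist -0.137 F [-0.3  0.2  0. ] w 0.0173
```

View pics/w6.png

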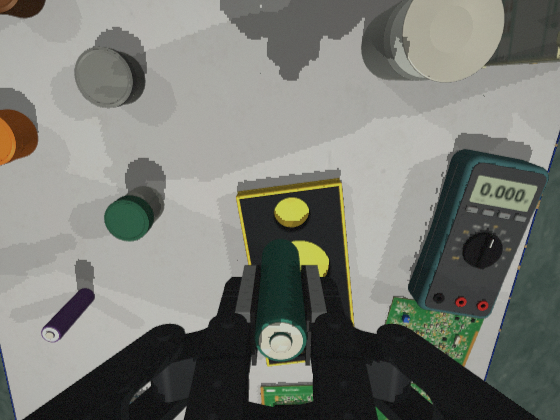

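The tray is 98.15 mm wide, which fits, at an angle of 11.5°. The cell well comes out at (.583,-.160) and the well pixel is (291,212). I'll check the cell's offset in the hand.

```bash
python3 - <<'E'
from h import *
c=cam("wrist");P=ray(c,(281,340),.2436);print(P,ray(c,(281,245),.1776))
print("purple top",ray(c,(51,333),.066),"foot",ray(c,(90,295),0),"gtin top",ray(c,(129,218),.05),"grey",ray(c,(104,77),.034))
plan(.5833,-.160,.031)
E
```

```text
[[ 0.57162596 -0.12794335  0.2436    ]] [[ 0.57142573 -0.12350384  0.1776    ]]
purple top [[ 0.37289408 -0.27430427  0.066     ]] foot [[ 0.37576762 -0.27599846  0.        ]] gtin top [[ 0.44428337 -0.16466868  0.05      ]] grey [[ 0.42607077 -0.05203757  0.034     ]]
t8.9 tcp [ 0.5712 -0.1297  0.2013] jaw3.6 q7 0.59 -> shift [-31.1  10.2 170.2] twist 0.000 F [-0.3  0.2  0. ] w 0.0173
```

{"fn": "send_rows", "kwargs": {
  "rows": [-10,4,30,0,0,-24,8,70,0,0,-33,10,110,0,0,-33,10,130,0,0,-33,10,145,0,0]
}}

```text
time_s: 9.45
position: [0.5823, -0.1627, 0.0543]
eef_rot: [-0.001, 0.685, 0.729, -0.001]
ft_force: [0.0, 0.5, 0.3]
grip_width: 0.0175
```

{"fn": "send_rows", "kwargs": {
  "rows": [0,0,15,0,0,0,0,25,0,0,0,0,25,0,0,0,0,25,0,0.4,0,0,25,0,0.5]
}}

```text
time_s: 9.95
position: [0.5838, -0.1629, 0.0318]
eef_rot: [0.001, 0.685, 0.729, 0.0]
ft_force: [-0.4, 0.0, 0.3]
grip_width: 0.0425
```

{"fn": "send_rows", "kwargs": {
  "rows": [0,0,0,0,0.5,0,0,-40,0,0.5,0,0,-80,0,0.6,0,0,-120,0,0.6,0,0,-150,0,0.6]
}}

```text
time_s: 10.45
position: [0.5839, -0.1634, 0.184]
eef_rot: [0.001, 0.685, 0.729, 0.001]
ft_force: [0.4, 0.3, 1.2]
grip_width: 0.0515
```

```bash
python3 - <<'E'
from h import *
c=cam("wrist");im=r.capture("wrist");cv2.imwrite("pics/w7.png",im[:,:,::-1])
for n,P in(("well",(.5832,-.1595,.072)),("tcpproj",(.5832,-.1595,.006))): print(proj(c,P))
plan(.3745,-.275,.15)
E
```

```text
[[278.96007332 196.88930823]]
[[279.05240541 175.10198187]]
t10.5 tcp [ 0.5864 -0.1645  0.1885] jaw3.5 q7 0.65 -> shift [ -97.1 -218.6   36.7] twist 0.000 F [ 1.  -1.1  3.1] w 0.0515
```

View pics/w7.png

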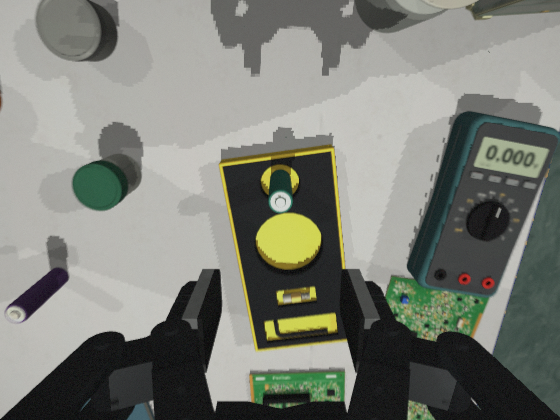

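The green cell stands in its well, top at (280,201) against (279,197) predicted. Purple cell next, with its top at (15,313).

{"fn": "send_rows", "kwargs": {
  "rows": [-18,-40,0,0,0.6,-36,-82,0,0,0.6,-54,-123,5,0,0.6,-74,-165,15,0,0.6,-92,-205,25,0,0.6]
}}

```text
time_s: 11.0
position: [0.3828, -0.2684, 0.1564]
eef_rot: [0.001, 0.685, 0.729, -0.0]
ft_force: [0.4, -0.6, -0.5]
grip_width: 0.0509
```

{"fn": "send_rows", "kwargs": {
  "rows": [-5,-14,5,0,0.6,-5,-14,10,0,0.6,-5,-14,10,0,0.6,-5,-14,10,0,0.6,-5,-14,10,0,0.6]
}}

```text
time_s: 11.5
position: [0.3721, -0.2729, 0.1464]
eef_rot: [0.0, 0.684, 0.73, 0.0]
ft_force: [-0.0, 0.1, 0.1]
grip_width: 0.0515
```

```bash
python3 - <<'E'
from h import *
c=cam("wrist");im=r.capture("wrist");cv2.imwrite("pics/w8.png",im[:,:,::-1])
cs,m=blobs(im,(125,60,25),(155,255,255),100)
for k in cs[:3]:
    b=k[:,0];print(cv2.contourArea(k),b.mean(0),b.min(0),b.max(0))
print(proj(c,[(.3745,-.275,.066),(.3745,-.275,0)]))
plan(.3745,-.275,.024)
E
```

```text
607.5 [280.3442623  211.52459016] [267 182] [293 232]
[[283.24009674 220.42109719]
 [282.59363112 191.82199753]]
t11.6 tcp [ 0.3719 -0.2729  0.1464] jaw3.7 q7 1.07 -> shift [ -2.2   2.4 122.4] twist 0.000 F [-0.4 -1.   0.6] w 0.0511
```

View pics/w8.png

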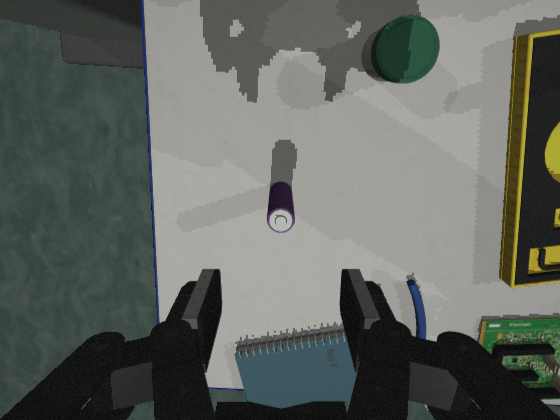

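The purple top at (281,220) is within 2 px of the prediction, so I'll descend and grip.

{"fn": "send_rows", "kwargs": {
  "rows": [-2,1,35,0,0.6,-2,1,70,0,0.6,-2,1,105,0,0.6,-2,1,122,0,0.6,-2,1,122,0,0.6]
}}

```text
time_s: 12.05
position: [0.3712, -0.2742, 0.0223]
eef_rot: [-0.002, 0.685, 0.729, -0.0]
ft_force: [-0.6, 0.3, 0.3]
grip_width: 0.0509
```

{"fn": "send_rows", "kwargs": {
  "rows": [0,0,0,0,0,0,0,0,0,0,0,0,0,0,0,0,0,-30,0,0,0,0,-80,0,0]
}}

```text
time_s: 12.55
position: [0.3706, -0.2743, 0.1041]
eef_rot: [-0.002, 0.685, 0.729, -0.0]
ft_force: [1.9, -1.3, -0.4]
grip_width: 0.0176
```

```bash
python3 - <<'E'
from h import *
plan(.47,0,.2);plan(.5833,.2806,.2)
E
```

```text
t12.6 tcp [ 0.3706 -0.2743  0.1041] jaw3.5 q7 1.15 -> shift [267.9 115.8 -95.5] twist 0.000 F [ 1.9 -1.3 -0.4] w 0.0176
t12.6 tcp [ 0.3706 -0.2743  0.1041] jaw3.5 q7 1.15 -> shift [541.  246.2 -95.1] twist 0.000 F [ 1.9 -1.3 -0.4] w 0.0176
```

{"fn": "send_rows", "kwargs": {
  "rows": [0,0,-48,0,0,20,10,-90,0,0,60,27,-97,0,0,100,45,-97,0,0,140,64,-97,0,0]
}}

```text
time_s: 13.05
position: [0.4277, -0.13, 0.2028]
eef_rot: [0.001, 0.685, 0.728, 0.001]
ft_force: [1.1, -0.6, -0.4]
grip_width: 0.0175
```

{"fn": "send_rows", "kwargs": {
  "rows": [40,18,0,0,0,80,36,0,0,0,120,55,0,0,0,160,73,0,0,0,200,91,0,0,0]
}}

```text
time_s: 13.55
position: [0.5057, 0.0757, 0.2023]
eef_rot: [0.0, 0.685, 0.729, 0.001]
ft_force: [0.5, -0.3, 0.1]
grip_width: 0.0175
```

{"fn": "send_rows", "kwargs": {
  "rows": [40,18,0,0,0,80,36,0,0,0,120,55,0,0,0,160,73,0,0,0,200,91,0,0,0]
}}

```text
time_s: 14.05
position: [0.5839, 0.2809, 0.2023]
eef_rot: [0.0, 0.685, 0.729, 0.0]
ft_force: [1.5, 0.7, -0.8]
grip_width: 0.0173
```

{"fn": "send_rows", "kwargs": {
  "rows": [0,0,0,0,0,0,0,0,0,0,0,0,0,0,0,0,0,0,0,0,0,0,0,0,0]
}}

```text
time_s: 14.55
position: [0.5839, 0.2775, 0.2018]
eef_rot: [0.0, 0.686, 0.728, 0.0]
ft_force: [0.2, -0.1, -1.3]
grip_width: 0.0177
```

```bash
python3 - <<'E'
from h import *
c=cam("wrist");im=r.capture("wrist");cv2.imwrite("pics/w9.png",im[:,:,::-1])
cs,m=blobs(im,(125,60,25),(155,255,255),100)
for k in cs[:3]:
    b=k[:,0];print(cv2.contourArea(k),b.mean(0),b.min(0),b.max(0))
plan(.5833,.2806,.031)
E
```

```text
4948.0 [280.21631206 301.04255319] [254 239] [306 359]
t14.6 tcp [0.5839 0.2778 0.2017] jaw3.5 q7 -0.05 -> shift [  2.8  -0.5 170.7] twist 0.000 F [ 0.1 -0.5 -0.9] w 0.0174
```

{"fn": "send_rows", "kwargs": {
  "rows": [1,0,40,0,0,1,0,80,0,0,1,0,120,0,0,1,0,140,0,0,1,0,150,0,0]
}}

```text
time_s: 15.1
position: [0.5824, 0.2789, 0.049]
eef_rot: [-0.001, 0.685, 0.728, -0.002]
ft_force: [0.1, -0.1, 0.2]
grip_width: 0.017
```

{"fn": "send_rows", "kwargs": {
  "rows": [0,0,12,0,0,0,0,20,0,0,0,0,20,0,0,0,0,20,0,0.4,0,0,20,0,0.5]
}}

```text
time_s: 15.6
position: [0.5843, 0.2801, 0.0321]
eef_rot: [0.0, 0.685, 0.729, 0.001]
ft_force: [0.2, 0.1, -0.4]
grip_width: 0.0424
```

{"fn": "send_rows", "kwargs": {
  "rows": [0,0,0,0,0.5,0,0,-40,0,0.5,0,0,-80,0,0.6,0,0,-120,0,1,0,0,-170,0,1]
}}

```text
time_s: 16.1
position: [0.5827, 0.2797, 0.202]
eef_rot: [-0.0, 0.685, 0.729, -0.001]
ft_force: [1.1, 0.7, -0.2]
grip_width: 0.078
```

```bash
python3 - <<'E'
from h import *
c=cam("wrist");im=r.capture("wrist");cv2.imwrite("pics/w10.png",im[:,:,::-1])
cs,m=blobs(im,(125,60,25),(155,255,255),60)
for k in cs[:3]:
    b=k[:,0];print(cv2.contourArea(k),b.mean(0),b.min(0),b.max(0))
print(proj(c,[(.5833,.2806,.072),(.5833,.2806,.006)]))
plan(.426,-.052,.15)
E
```

```text
726.0 [282.95918367 186.2755102 ] [271 166] [295 205]
[[281.22243056 193.76787081]
 [281.23830622 173.6733486 ]]
t16.1 tcp [0.5881 0.2807 0.2118] jaw3.5 q7 -0.05 -> shift [-322.4 -183.    58.1] twist 0.000 F [ 2.9 -0.2  5.9] w 0.0843
```

The purple cell's blob matches the predicted upright outline in its well. Next is the grey tin.

{"fn": "send_rows", "kwargs": {
  "rows": [-40,-23,0,0,1,-80,-45,0,0,1,-120,-68,0,0,1,-160,-90,5,0,1,-200,-113,15,0,1]
}}

```text
time_s: 16.65
position: [0.4833, 0.0718, 0.187]
eef_rot: [0.001, 0.685, 0.729, 0.001]
ft_force: [0.8, -0.2, -0.6]
grip_width: 0.0854
```

{"fn": "send_rows", "kwargs": {
  "rows": [-40,-23,10,0,1,-80,-45,20,0,1,-117,-67,35,0,1,-117,-67,35,0,1,-117,-67,35,0,1]
}}

```text
time_s: 17.15
position: [0.4236, -0.0487, 0.1515]
eef_rot: [-0.0, 0.686, 0.727, 0.0]
ft_force: [0.7, 0.6, 0.9]
grip_width: 0.0855
```

```bash
python3 - <<'E'
from h import *
c=cam("wrist");im=r.capture("wrist");cv2.imwrite("pics/w11.png",im[:,:,::-1])
print(proj(c,[(.426,-.052,.034),(.449,-.052,.034),(.426,-.029,.034)]))
plan(.426,-.052,.016)
E
```

```text
[[282.90474909 204.35594515]
 [313.6280256  206.06249053]
 [284.82501662 174.31915975]]
t17.2 tcp [ 0.4245 -0.0475  0.1516] jaw3.5 q7 0.60 -> shift [ -4.6   1.1 135.6] twist 0.000 F [ 0.5  0.  -0.3] w 0.0854
```

View pics/w11.png

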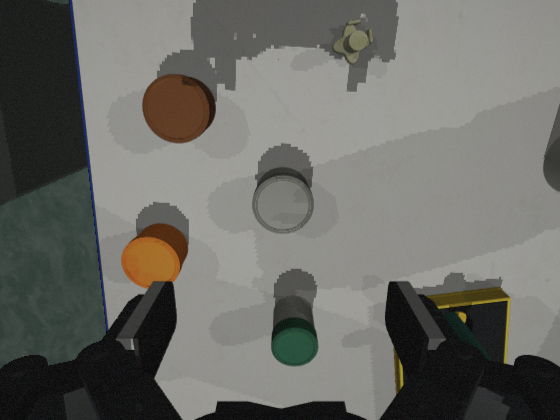

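The grey lid at (283,204) is exactly where predicted, and the fingers clear the brown (178,108) and orange (152,262) tins. Descending.

{"fn": "send_rows", "kwargs": {
  "rows": [-4,1,40,0,1,-4,1,80,0,1,-4,1,115,0,1,-4,1,136,0,1,-4,1,136,0,1]
}}

```text
time_s: 17.7
position: [0.4253, -0.0498, 0.0134]
eef_rot: [-0.001, 0.682, 0.731, -0.001]
ft_force: [3.1, 2.0, -0.4]
grip_width: 0.0855
```

{"fn": "send_rows", "kwargs": {
  "rows": [0,0,0,0,0.3,0,0,0,0,0.3,0,0,0,0,0.3,0,0,-30,0,0.3,0,0,-80,0,0.3]
}}

```text
time_s: 18.2
position: [0.424, -0.051, 0.0953]
eef_rot: [-0.002, 0.686, 0.728, -0.001]
ft_force: [2.5, 0.3, -1.1]
grip_width: 0.0445
```

```bash
python3 - <<'E'
from h import *
plan(.5947,-.2163,.2)
E
```

```text
t18.2 tcp [ 0.424  -0.051   0.0953] jaw3.4 q7 1.02 -> shift [-175.1  160.1 -105.6] twist 0.000 F [ 2.5  0.3 -1.1] w 0.0445
```

{"fn": "send_rows", "kwargs": {
  "rows": [0,0,-50,0,0.3,-20,18,-85,0,0.3,-50,46,-106,0,0.3,-82,75,-106,0,0.3,-114,104,-106,0,0.3]
}}

```text
time_s: 18.7
position: [0.538, -0.1589, 0.2031]
eef_rot: [0.001, 0.685, 0.729, 0.002]
ft_force: [-0.2, -0.2, -0.3]
grip_width: 0.0442
```

{"fn": "send_rows", "kwargs": {
  "rows": [-30,28,0,0,0.3,-61,56,0,0,0.3,-61,56,0,0,0.3,-61,56,0,0,0.3,-61,56,0,0,0.3]
}}

```text
time_s: 19.2
position: [0.5949, -0.2151, 0.2013]
eef_rot: [-0.001, 0.685, 0.729, 0.001]
ft_force: [-0.1, -0.1, -0.7]
grip_width: 0.044
```

```bash
python3 - <<'E'
from h import *
c=cam("wrist");im=r.capture("wrist");cv2.imwrite("pics/w12.png",im[:,:,::-1])
print(proj(c,[(.5833,-.1595,.072),(.5947,-.2163,.018)]))
p=tool()[0];print("expected tin top px",proj(c,[p+[.002,-.001,.0187],p+[.0,.022,.0187]]))
plan(.5947,-.2163,.022)
E
```

```text
[[268.83409589 121.31507337]
 [279.87167031 179.7335079 ]]
expected tin top px [[284.77766664 306.12249828]
 [283.46872522 253.10126679]]
t19.2 tcp [ 0.595  -0.2148  0.2014] jaw3.6 q7 0.91 -> shift [ -1.8  -0.3 179.4] twist 0.000 F [-0.   0.3 -0.4] w 0.0444
```

View pics/w12.png

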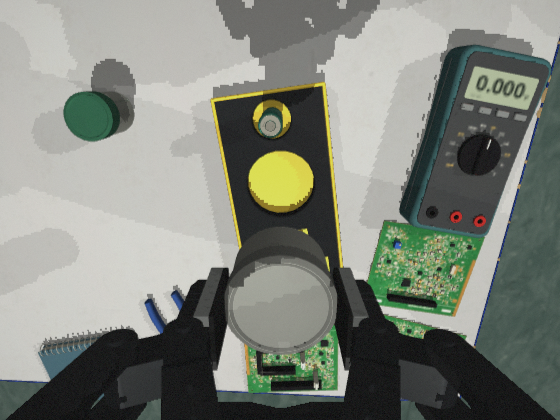

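The tin is held at (281,304) as expected. The well at (281,182) agrees with my computed (280,180), and the green cell stands at (270,125). Lowering.

{"fn": "send_rows", "kwargs": {
  "rows": [-2,0,40,0,0.3,-2,0,80,0,0.3,-2,0,120,0,0.3,-2,0,150,0,0.3,-2,0,160,0,0.3]
}}

```text
time_s: 19.75
position: [0.5935, -0.2157, 0.0385]
eef_rot: [-0.003, 0.685, 0.729, -0.001]
ft_force: [-0.1, -0.3, -0.3]
grip_width: 0.0441
```

{"fn": "send_rows", "kwargs": {
  "rows": [0,0,10,0,0.3,0,0,18,0,0.3,0,0,18,0,0.3,0,0,18,0,0.8,0,0,18,0,0.8]
}}

```text
time_s: 20.25
position: [0.5964, -0.2188, 0.0245]
eef_rot: [0.001, 0.685, 0.729, 0.0]
ft_force: [0.3, -1.1, -0.1]
grip_width: 0.0681
```

{"fn": "send_rows", "kwargs": {
  "rows": [0,0,0,0,0.9,0,0,-40,0,1,0,0,-80,0,1,0,0,-120,0,1,0,0,-160,0,1]
}}

```text
time_s: 20.75
position: [0.5955, -0.2185, 0.1853]
eef_rot: [0.0, 0.685, 0.729, 0.0]
ft_force: [1.0, -0.2, -0.1]
grip_width: 0.0856
```

```bash
python3 - <<'E'
from h import *
c=cam("wrist");im=r.capture("wrist");cv2.imwrite("pics/w13.png",im[:,:,::-1])
print("grey top expected",proj(c,[(.5947,-.2163,.040),(.5833,-.1595,.072)]))
plan(.4435,-.165,.15)
cs,m=blobs(im,(70,100,40),(90,255,255),300)
for k in cs[:4]: print(cv2.contourArea(k),k[:,0].mean(0),ray(c,k[:,0].mean(0),.05))
E
```

```text
grey top expected [[279.09909838 186.93098324]
 [267.26500576 118.18493481]]
t20.8 tcp [ 0.5987 -0.221   0.1923] jaw3.5 q7 0.93 -> shift [  65.6 -151.8   40.4] twist 0.000 F [ 1.5 -1.1  3.6] w 0.0855
2226.0 [ 80.30555556 112.10555556] [[ 0.44542128 -0.1656315   0.05      ]]
559.5 [268.91566265 119.84337349] [[ 0.58394592 -0.1626634   0.05      ]]
```

View pics/w13.png

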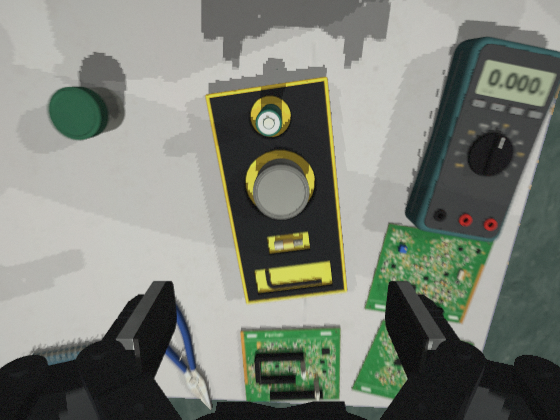

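The grey tin is seated, lid at (281,191) against (279,187) expected, roughly 3 mm off. The green tin lid at (78,112) is still where it was, so I'll take that next.

{"fn": "send_rows", "kwargs": {
  "rows": [16,-38,0,0,1,32,-76,5,0,1,48,-114,15,0,1,65,-150,25,0,1,65,-150,35,0,1]
}}

```text
time_s: 21.3
position: [0.4359, -0.1599, 0.148]
eef_rot: [-0.004, 0.686, 0.728, 0.0]
ft_force: [1.1, -0.3, -0.2]
grip_width: 0.0856
```

{"fn": "send_rows", "kwargs": {
  "rows": [0,0,0,0,1,0,0,0,0,1,0,0,0,0,1,0,0,0,0,1,0,0,0,0,1]
}}

```text
time_s: 21.8
position: [0.4426, -0.1632, 0.1485]
eef_rot: [0.0, 0.685, 0.729, -0.0]
ft_force: [0.4, 0.1, -0.9]
grip_width: 0.0857
```

```bash
python3 - <<'E'
from h import *
c=cam("wrist");im=r.capture("wrist");cv2.imwrite("pics/w14.png",im[:,:,::-1])
cs,m=blobs(im,(70,100,40),(90,255,255),300)
for k in cs[:2]:
    (x,y),rad=cv2.minEnclosingCircle(k);print(cv2.contourArea(k),x,y,rad,k[:,0].min(0),k[:,0].max(0),ray(c,(x,y),.047))
plan(.444,-.1655,.018)
E
```

```text
2050.5 278.4386901855469 211.66091918945312 26.648822784423828 [252 187] [304 237] [[ 0.44174451 -0.16690494  0.047     ]]
t21.9 tcp [ 0.4423 -0.1631  0.1484] jaw3.6 q7 1.09 -> shift [ -2.4   1.5 130.4] twist 0.000 F [ 0.  -0.   0.8] w 0.0853
```

{"fn": "send_rows", "kwargs": {
  "rows": [-3,0,40,0,1,-3,0,80,0,1,-3,0,110,0,1,-3,0,129,0,1,-3,0,129,0,1]
}}

```text
time_s: 22.35
position: [0.4409, -0.1654, 0.0174]
eef_rot: [-0.002, 0.685, 0.728, -0.001]
ft_force: [-0.2, 1.1, -0.1]
grip_width: 0.0852
```

{"fn": "send_rows", "kwargs": {
  "rows": [0,0,0,0,0.2,0,0,0,0,0.2,0,0,0,0,0.2,0,0,-30,0,0.2,0,0,-80,0,0.2]
}}

```text
time_s: 22.85
position: [0.4408, -0.1649, 0.0992]
eef_rot: [-0.002, 0.685, 0.729, -0.001]
ft_force: [2.1, -0.4, -0.4]
grip_width: 0.0368
```

```bash
python3 - <<'E'
from h import *
plan(.5867,.2267,.2)
E
```

```text
t22.9 tcp [ 0.4408 -0.1649  0.0992] jaw3.5 q7 1.18 -> shift [ 382.1  169.4 -100.8] twist 0.000 F [ 2.1 -0.4 -0.4] w 0.0368
```

{"fn": "send_rows", "kwargs": {
  "rows": [0,0,-48,0,0.2,15,7,-85,0,0.2,50,22,-102,0,0.2,90,40,-102,0,0.2,130,58,-102,0,0.2]
}}

```text
time_s: 23.35
position: [0.4928, -0.0307, 0.203]
eef_rot: [0.001, 0.685, 0.729, 0.001]
ft_force: [1.0, -0.8, -0.3]
grip_width: 0.0365
```

{"fn": "send_rows", "kwargs": {
  "rows": [40,18,0,0,0.2,80,36,0,0,0.2,120,53,0,0,0.2,160,71,0,0,0.2,200,89,0,0,0.2]
}}

```text
time_s: 23.85
position: [0.5684, 0.175, 0.2022]
eef_rot: [0.0, 0.685, 0.729, 0.0]
ft_force: [2.2, 0.1, 0.7]
grip_width: 0.0366
```

{"fn": "send_rows", "kwargs": {
  "rows": [30,13,0,0,0.2,52,23,0,0,0.2,52,23,0,0,0.2,52,23,0,0,0.2,52,23,0,0,0.2]
}}

```text
time_s: 24.35
position: [0.5878, 0.2246, 0.2018]
eef_rot: [0.0, 0.686, 0.728, -0.0]
ft_force: [-0.8, 0.5, -0.7]
grip_width: 0.0363
```

```bash
python3 - <<'E'
from h import *
c=cam("wrist");im=r.capture("wrist");cv2.imwrite("pics/w15.png",im[:,:,::-1])
cs,m=blobs(im,(70,100,40),(90,255,255),300)
z=tool()[0][2]-.019+.047
for k in cs[:2]:
    (x,y),rad=cv2.minEnclosingCircle(k);print(cv2.contourArea(k),x,y,rad,ray(c,(x,y),z))
plan(.5867,.2267,.026)
E
```

```text
7241.0 280.2686767578125 303.44989013671875 50.13652420043945 [[0.58765776 0.23108163 0.22984062]]
t24.4 tcp [0.5879 0.2245 0.2018] jaw3.4 q7 0.26 -> shift [  2.3  -1.1 175.8] twist 0.000 F [-0.   0.1  0.2] w 0.0363
```

The held tin's lid blob includes some of the lid side, which biases it by a few mm, so I'll split the difference when lowering.

{"fn": "send_rows", "kwargs": {
  "rows": [0,-1,40,0,0.2,0,-1,80,0,0.2,0,-1,120,0,0.2,0,-1,150,0,0.2,0,-1,158,0,0.2]
}}

```text
time_s: 24.9
position: [0.5847, 0.2245, 0.0404]
eef_rot: [-0.001, 0.686, 0.728, -0.003]
ft_force: [-0.2, -0.4, 0.6]
grip_width: 0.0362
```

{"fn": "send_rows", "kwargs": {
  "rows": [0,0,10,0,0.2,0,0,17,0,0.2,0,0,17,0,0.2,0,0,17,0,0.7,0,0,17,0,0.8]
}}

```text
time_s: 25.4
position: [0.5889, 0.2261, 0.0288]
eef_rot: [0.001, 0.685, 0.729, 0.002]
ft_force: [-0.4, 0.1, 0.8]
grip_width: 0.0644
```

{"fn": "send_rows", "kwargs": {
  "rows": [0,0,0,0,0.9,0,0,-40,0,1,0,0,-80,0,1,0,0,-120,0,1,0,0,-175,0,1]
}}

```text
time_s: 25.9
position: [0.5863, 0.2257, 0.1967]
eef_rot: [-0.0, 0.685, 0.729, -0.001]
ft_force: [1.0, 1.2, -0.4]
grip_width: 0.0847
```

```bash
python3 - <<'E'
from h import *
c=cam("wrist");im=r.capture("wrist");cv2.imwrite("pics/w16.png",im[:,:,::-1])
cs,m=blobs(im,(70,100,40),(90,255,255),300)
for k in cs[:1]:
    (x,y),rad=cv2.minEnclosingCircle(k);print(x,y,rad,ray(c,(x,y),.053))
plan(.587,.1,.23)
E
```

```text
282.5 193.6999969482422 24.181499481201172 [[0.58816359 0.22269062 0.053     ]]
t25.9 tcp [0.5915 0.2256 0.2061] jaw3.5 q7 0.26 -> shift [-125.   -12.   -24.3] twist 0.000 F [ 2.6 -1.2  6. ] w 0.0853
```

View pics/w16.png

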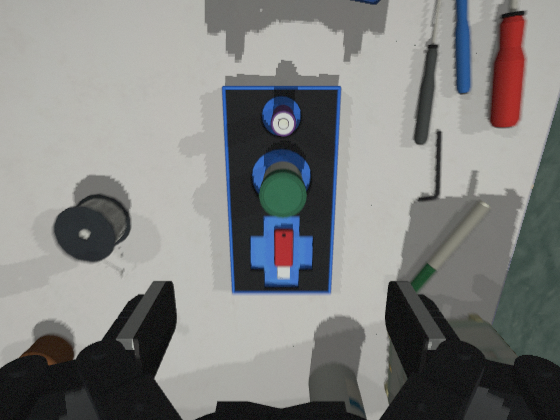

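The blue tray is complete: cell top at (283,123), tin (282,194), about 4 mm off centre, and stick (284,248). I'll let the arm settle, then do a final scene check of the bystanders.

{"fn": "send_rows", "kwargs": {
  "rows": [0,0,-20,0,1,0,0,-20,0,1,0,0,-20,0,1,0,0,-20,0,1,0,0,-20,0,1]
}}

```text
time_s: 26.45
position: [0.5865, 0.2258, 0.2148]
eef_rot: [-0.0, 0.685, 0.729, -0.001]
ft_force: [-0.5, -0.2, -0.0]
grip_width: 0.0855
```

```bash
python3 - <<'E'
from h import *
im=r.capture("scene");old=cv2.imread("pics/scene0.png")[:,:,::-1]
g=lambda a:cv2.cvtColor(np.ascontiguousarray(a),cv2.COLOR_RGB2GRAY)
for n,(x,y,w) in dict(spool=(205,197,14),corner=(252,213,8),bottle=(331,172,24)).items():
    q=g(im)[y-w-8:y+w+8,x-w-8:x+w+8];res=cv2.matchTemplate(q,g(old)[y-w:y+w,x-w:x+w],cv2.TM_CCOEFF_NORMED);print(n,cv2.minMaxLoc(res)[1],np.array(cv2.minMaxLoc(res)[3])-8)
cv2.imwrite("pics/end.png",cv2.resize(im[100:310,160:440],(800,600))[:,:,::-1])
E
```

```text
spool 0.9979575872421265 [0 0]
corner 0.9972419738769531 [0 0]
bottle 0.9822268486022949 [0 0]
```

View pics/end.png

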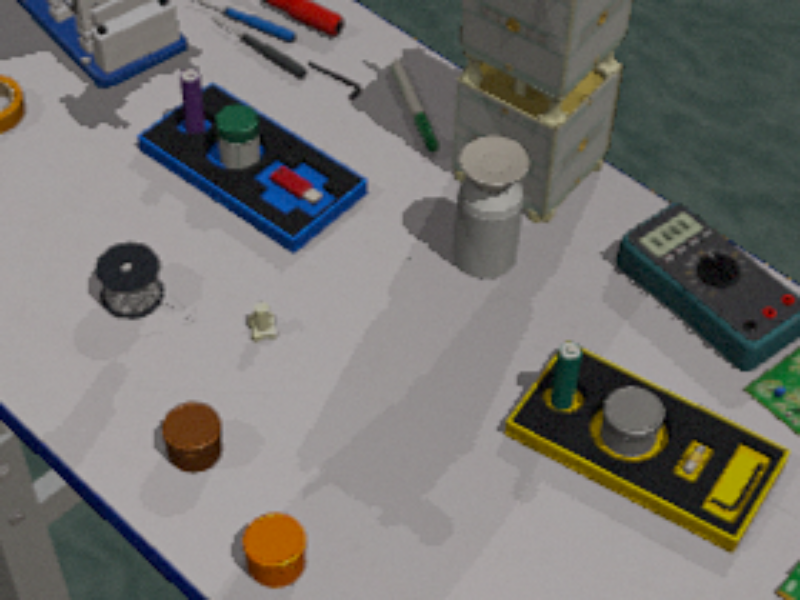

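All five parts are seated upright or flat, with the spool (130,278), corner piece (262,322) and bottle (488,205) unmoved. I'm handing the job in.

```bash
python3 -c "
from plant import r
print(r.close_job())"
```

```text
the job is handed in; nothing more can be done
None
```

Both kits are made up and the job was handed in at about 26.5 s, well inside the 115 s limit. The blue tray has the purple cell, the green-lidded tin and the memory stick, and the yellow tray has the green cell and the grey-lidded tin.

- **Placement:** the last pictures show cells and tins upright in their wells and the stick flat and lengthwise in its pocket. Estimated offsets are about 2 mm for the stick and green cell, 3 mm for the grey tin and 4 mm for the green tin. The purple cell matched its predicted outline to a few pixels. All are within the 12–13 mm allowed.
- **Bystanders:** matching the first and last scene pictures showed no pixel shift for the spool, bottle or corner piece.
- **One disagreement:** while the green tin was in the gripper, its measured offset (+6.6 mm) disagreed with the one at the grasp (−2 mm). I put this down to the lid's side showing in the blob and placed it in between; it seated correctly.

I did not measure tilt or seating height numerically; those were judged from the pictures. The wrist force readings stayed within a few newtons.

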